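# Hold the hand magnifier over the dish of springs

## Robot

A 6-joint arm with a two-finger parallel gripper is mounted at the origin on the work surface. World frame = base frame: x ahead of the robot, y to its left, z up, the work surface at z = 0. Lengths are in mm, angles in rad, forces in N, time in s.
With the tool pointing down it reaches from about 275 to 1000 mm from the base axis. Payload 8.4 kg.
Tool frame: the origin (TCP) lies midway between the tips of the shut fingers; the grasp point (between the pads) lies 19 mm behind it; z points along the fingers, y is the line along which they close (so a half turn about z gives the same grasp; the last joint's range is limited). The gripper opens to 85 mm and grips with 20 to 120 N. Pads are 22 mm wide; open, the fingers measure 114 mm over their backs; the gripper's body (76 mm by 85 mm) begins 54 mm behind the grasp point. The pads swing forward as they close: fully open they stand 13 mm farther back than shut.
Start: joints at [-1.275, 0.353, 1.633, -0, 1.155, -0.002], TCP at [183.385, -597.493, 231.281] pointing down, gripper open.
Joint ranges: [-2.63, 2.63], [-0.92, 2.1], [0.06, 2.66], [-1.3, 4.44], [0, 2.69], [-3.02, 3.02]. Speed limits (rad/s): [2.22, 2.22, 2.79, 3.14, 3.14, 3.14].

## Interface

Orientations are given as [roll, pitch, yaw] about the fixed x, y, z axes, in that order (R = Rz(yaw) Ry(pitch) Rx(roll)).
In Python, from rig import telemetry, optics, r gives the robot as it stands.
- The arm moves only by the tool play_rows, never from a script. Its arguments are lists of equal length, an entry for each row: "dp": the shift along the tool's x, y, z in units of 40 mm (1.0 is 40 mm), a list of three; "rot": the turn, a rotation vector about the tool's x, y, z in units of 6 degrees (1.0 is 6 degrees), a list of three. In form: {"dp": [[tx, ty, tz], ...], "rot": [[ax, ay, az], ...]}. A call has 1 to 5 rows; each row is the pose to reach, as a shift and turn from the pose commanded when the call began, along the tool's axes at that moment; what a row does not reach only later rows make up. A row lasts 1/12 s, in which the tool goes at most 41.7 mm and 7.16 degrees, less where a joint would pass 70% of its speed; a pose out of reach is approached as far as the arm can. A call with a gripper value outside its range is refused whole. "fingers" is the opening, from 0 (shut) to 1 (fully open), set as the call begins (left out, the last holds). The fingers move at their own pace and stop on an object; "grip_force" is the grip in N (left out, the last holds). Time passes only in rows, so rows that repeat a pose let the fingers close. It gives the time, the measured TCP pose, the force, the opening and the grip force at its end, in the units of the state.
- telemetry.sense(): the state, without advancing time (a new reading comes with each control period).
- optics.grab_frame(name): name is "scene" or "top" or "wrist"; returns a dict with "color" (384x512x3 uint8, red, green, blue), "mtx" (3x3 intrinsics, pixels), "R" (3x3) and "t" (3): a world point X has camera coordinates R X + t; the wrist camera has in their place "mount" (4x4, takes a point from camera to tool coordinates, whose origin is the TCP and whose axes are the flange's). Camera axes: x right, y down, z forward; pixel columns grow to the right and rows downward; lengths in mm; the calibration is good to about 2 mm. The wrist camera is an equidistant fisheye: a pixel r from the principal point sees the ray r / f radians off the axis. A picture is of the moment at which its call begins: read the wrist's pose just before it. There is no depth.
- r.sign_off(): hands the job in; it is judged then, once.
The state is a dict: "clock": time; "qpos": joint angles; "qvel": joint speeds; "joint_efforts": joint torques, N m; "eef_pos": TCP position; "tcp_rot": TCP orientation; "contact_force": force on the tool from outside, world axes, zero at the start; "wrist_torque": the same for the moment, N m; "opening": opening from 0.0 (shut) to 1.0 (fully open); "grasp_force": force on a finger pad.
Only numpy, scipy, OpenCV 4.12 (cv2) and the standard library are available. Lean on these libraries where they do the work, as an engineer would, in place of code of your own. Each camera call takes 0.05 s, during which the arm holds its last target. There are 200 camera calls.

## Task

Pull the sprung knob at the side of the magnifier's sloping stand all the way out to its stop and leave it out, so that its bolt frees the magnifier. Then draw the rectangular hand magnifier out of the stand by its handle, turn it level and hold its lens centred over the green dish of springs, with the lens about 12 cm above the work surface. Finish while still holding it there, steady in the gripper and touching nothing else, and leave the dish and the other things on the board where they are.

Things in the scene. Friction and masses are not known exactly. Their poses are not given: they have to be found in the camera images.
- holder: Fixed stand: dark base plate 140 x 124 x 10 mm, on it an aluminium pocket 101 mm wide, 82 mm high, sloping up at 35 degrees towards the stand's +x; stop at its low end, rails over its lowest 36 mm (3 mm play beside, 4 mm above the frame). The magnifier comes out only along the slope (to +x and up): clear of rails after 35 mm, of the pocket after 85. Origin: on the work surface, 15 mm to +x of the plate's centre; z up
- pocket (a point): Point fixed to the stand: where the lens centre lies while the magnifier is fully home in the pocket (43 mm above the work surface). Axes as the stand's
- bolt (a joint): How far the bolt is pulled out, m: 0 in, 0.03 at its stop. It slides level to the stand's +y. In, its 8 mm pin stands 2 mm in front of the lens frame, beside the neck, and blocks the draw; the frame is free from 0.026 on. A 40 N/m spring draws it back but 3 N of friction is stronger: it stays where it is left. Pulling takes 3 to 5 N
- knob (a point): Centre of the bolt's black pull knob, 66 mm above the work surface on the stand's +y side: cylinder 20 mm across, 24 mm long, lying along the stand's y, with a flange 26 mm across, 4 mm thick on its outer end. Pinch it from above, fingers either side along the stand's x. Moves with the bolt; axes as the stand's. 11 mm of bare rod between knob and stand when in
- handle (a point): Centre of the magnifier's handle, a black bar 100 mm long (x), 18 wide (y), 16 thick (z); 100 mm above the work surface in the stand. x runs from the lens to the free end (in the stand: up at 35 degrees), y is across, level, z square to the lens, upper face. Loose, about 0.11 kg, centre of mass 70 mm towards the lens. Grip it across y, fingers along -z (tilted 35 degrees in the stand)
- lens (a point): Centre of the magnifier's lens, 100 mm from the handle's centre along -x. The black frame around it measures 70 mm (x) by 84 mm (y) by 12 mm (z); a 12 mm wide neck 15 mm long joins it to the handle. Axes as the handle's; z is vertical when the magnifier is level
- dish: Round green ceramic dish, loose, 92 mm across the rim and 30 mm high, with tiny steel springs in it. Origin: centre of its underside, on the work surface
- tray: Yellow capacitor tray, bystander, 90 x 140 x 28 mm (x, y, z), loose. Origin: centre of its underside
- driver: Loose screwdriver lying on the work surface, bystander, about 160 mm long, under 30 mm high, along its x axis. Origin: under its middle
- jar: Small jar, bystander, 48 mm across and 55 mm high, loose. Origin: centre of its underside
- meter: Black hand-held meter lying flat, bystander, 150 x 75 x 40 mm, loose. Origin: centre of its underside
There are look-alikes about, which are no part of the job. What is meant by the part that bears handle is not blue or brown, and is the smaller of those in its own colour.

How it is judged:
By the outcome, as a careful person would: the job done as asked, in the order asked, and still so for the second after the job is handed in, while the arm keeps its last pose, push and grip.
It also fails if it takes over 48 s, if anything falls off the work surface, if the arm or the gripper's body presses on something with over 40 N, if the wrist force passes 120 N, or if a joint passes its speed limit or range.

## Working session

There is one attempt and no reset: what is moved stays moved. The work goes in short steps, Python scripts to look and compute and a tool call to move; the robot and the scene stay as the last step left them, time stands still between calls to the robot, and variables do not carry over. Pictures are saved under pics/ and viewed, at most 10 in all, crops included, and the job is handed in when it is done.

Besides the shell and the picture viewer there is one more tool, called as a command line: name --argument value ..., lists and objects as JSON in quotes. play_rows: Moves the arm, as the interface text tells. Its arguments: {"type":"object","properties":{"dp":{"type":"array"},"rot":{"type":"array"},"fingers":{"type":"number"},"grip_force":{"type":"number"}},"required":["dp","rot"]}

```bash
mkdir -p pics; python3 - <<'E'
from rig import telemetry, optics, r
import cv2,pickle,numpy as np
print(telemetry.sense())
d={}
for n in("scene","top","wrist"):
    f=optics.grab_frame(n); d[n]=f
    print(n,{k:np.round(v,4).tolist() for k,v in f.items() if k!="color"})
    cv2.imwrite(f"pics/{n}0.png",cv2.resize(f["color"][:,:,::-1],(800,600),interpolation=cv2.INTER_CUBIC))
pickle.dump(d,open("f0.pkl","wb"))
E
```

```text
{'clock': 0.0, 'qpos': array([-1.27538433e+00,  3.53631755e-01,  1.63416258e+00, -1.26904986e-05,
        1.15520005e+00, -2.39533522e-03]), 'qvel': array([-0.00096913, -0.00076226,  0.00043579,  0.00135703,  0.00043109,
        0.00030308]), 'joint_efforts': array([ 4.55151181e-03, -6.05246258e+01, -3.42065442e+01,  1.99452993e-04,
        9.06484143e-03,  3.54346321e-05]), 'eef_pos': array([ 183.24618317, -597.01834783,  230.55975288]), 'tcp_rot': array([-3.14019090e+00,  8.24540545e-06,  2.97812470e-01]), 'contact_force': array([-0.20275223,  0.27781982,  0.4642885 ]), 'wrist_torque': array([-0.03350088,  0.01918   , -0.04020682]), 'grasp_force': 0.0, 'opening': 1.0020585634026433}
scene {'mtx': [[368.6165, 0.0, 252.9516], [0.0, 368.6165, 194.9824], [0.0, 0.0, 1.0]], 'R': [[-0.7517, 0.6595, -0.0059], [0.4416, 0.4966, -0.7473], [-0.4899, -0.5643, -0.6645]], 't': [292.224, -160.6887, 1359.3796]}
top {'mtx': [[379.1016, 0.0, 266.9379], [0.0, 379.1016, 191.0198], [0.0, 0.0, 1.0]], 'R': [[0.0006, -0.9998, -0.0217], [-0.9833, 0.0034, -0.1818], [0.1818, 0.0214, -0.9831]], 't': [64.5248, 466.7437, 858.6087]}
wrist {'mtx': [[297.3186, 0.0, 255.3804], [0.0, 297.3186, 197.1578], [0.0, 0.0, 1.0]], 'mount': [[0.0002, -0.9514, -0.3079, 79.669], [1.0, -0.0002, 0.001, -0.0812], [-0.001, -0.3079, 0.9514, -142.4061], [0.0, 0.0, 0.0, 1.0]]}
```

View pics/scene0.png

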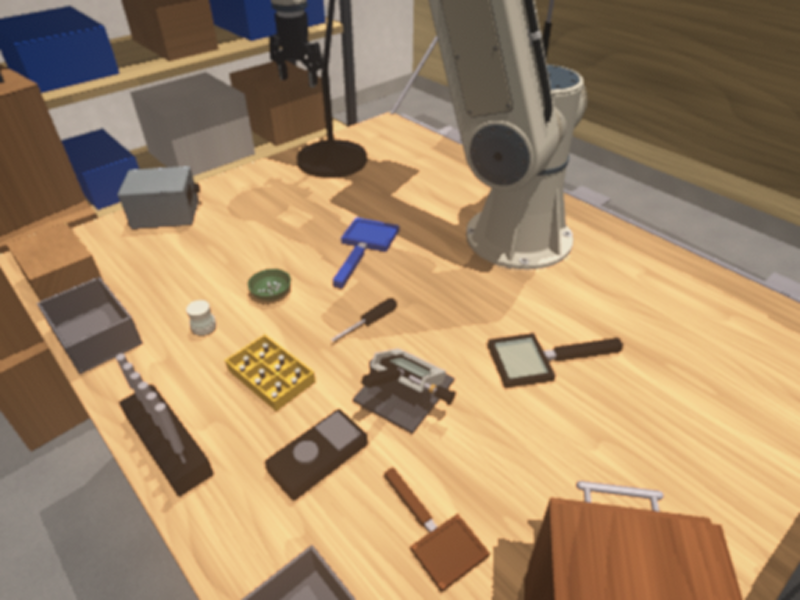

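View pics/top0.png

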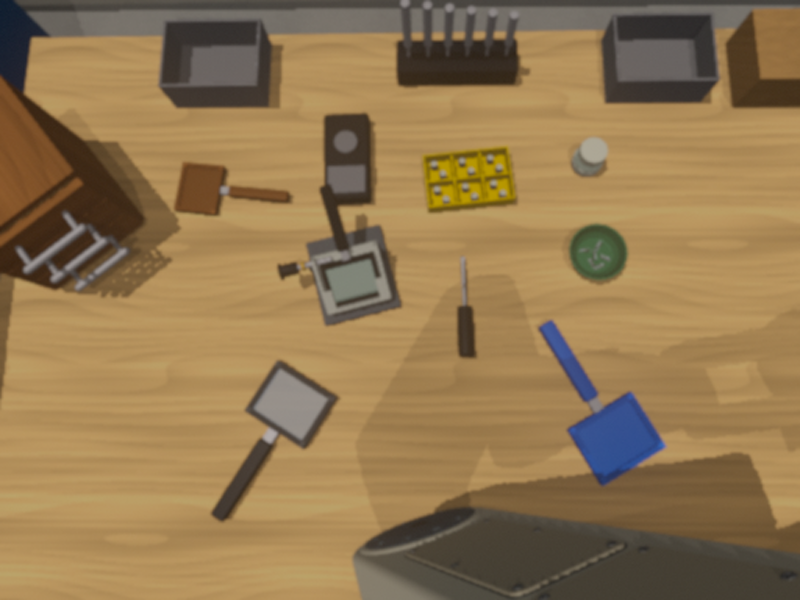

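The top view shows the stand at about (350,280) of 800x600, with its handle pointing up-left to (325,190) and the knob at (289,270). The dish is at (598,252), the jar at (590,155), the tray at (470,180), the meter at (347,158) and the driver at (465,305). The blue, brown and large black magnifiers are the look-alikes.

```bash
python3 - <<'E'
import pickle,cv2,numpy as np
d=pickle.load(open("f0.pkl","rb"))
a=d["top"]["color"][110:215,170:270,::-1]; b=d["scene"]["color"][210:285,220:300,::-1]
a=cv2.resize(a,(400,420),interpolation=cv2.INTER_CUBIC); b=cv2.resize(b,(400,375),interpolation=cv2.INTER_CUBIC)
b=cv2.copyMakeBorder(b,0,45,0,0,cv2.BORDER_CONSTANT)
cv2.imwrite("pics/crop1.png",np.hstack([a,b]))
E
```

```text
(no output)
```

View pics/crop1.png

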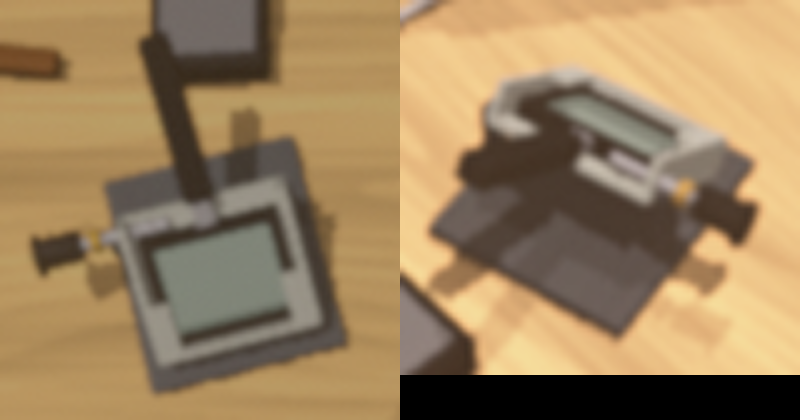

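```bash
cat > h.py <<'E'
import pickle,numpy as np
d=pickle.load(open("f0.pkl","rb"))
def ray(cam,u,v,z):
    f=d[cam];K=np.array(f["mtx"]);R=np.array(f["R"]);t=np.array(f["t"])
    c=-R.T@t; w=R.T@np.linalg.inv(K)@[u,v,1]
    return c+w*(z-c[2])/w[2]
def T(u,v,z): return ray("top",170+(u-.5)/4,110+(v-.5)/4,z)
def S(u,v,z): return ray("scene",220+(u-400-.5)/5,210+(v-.5)/5,z)
def P(cam,u,v,z): return ray(cam,u*.64,v*.64,z)
E
python3 - <<'E'
from h import *
np.set_printoptions(precision=1,suppress=True)
c=np.array([T(105,185,10),T(295,138,10),T(347,343,10),T(155,392,10)])
print(c,c.mean(0))
ex=(c[0]+c[1]-c[2]-c[3])/2; ey=(c[0]+c[3]-c[1]-c[2])/2
print(np.linalg.norm(ex),np.linalg.norm(ey),np.degrees(np.arctan2(ex[1],ex[0])),np.degrees(np.arctan2(-ey[0],ey[1])))
print("scene corners",S(620,337,10),S(430,232,10),S(753,160,10))
print("lens",T(222,283,43+6),"knob",T(58,252,66),T(82,247,66),T(38,257,66),"scene knob",S(722,213,66))
print("handle",T(155,42,129),T(203,196,71),"dish",P("top",598,252,25),P("scene",270,283,25))
for n,u,v,z in [("jar",593,152,50),("trayTL",424,155,28),("trayBR",515,203,28),("meter",347,158,40),("drv",463,258,15),("drv2",466,350,15),("brown",290,196,15),("hdl cabinet",70,215,100)]: print(n,P("top",u,v,z))
E
```

```text
[[563.2 243.3  10. ]
 [593.3 123.7  10. ]
 [461.6  90.   10. ]
 [431.4 207.9  10. ]] [512.3 166.2  10. ]
136.18318912361536 122.54090937198352 14.690221953803329 14.236817856144455
scene corners [571.1 249.9  10. ] [601.4 133.1  10. ] [436.4 211.9  10. ]
lens [491.3 162.8  49. ] knob [506.7 257.6  66. ] [509.7 243.5  66. ] [503.8 269.3  66. ] scene knob [510.5 258.   66. ]
handle [612.  192.4 129. ] [538.9 172.1  71. ] dish [ 543.3 -219.2   25. ] [ 546.1 -215.    25. ]
jar [ 699. -213.   50.]
trayTL [706.3  53.1  28. ]
trayBR [623.6 -91.5  28. ]
meter [696.9 176.5  40. ]
drv [537.3  -8.5  15. ]
drv2 [390.9 -11.1  15. ]
brown [642.9 272.   15. ]
hdl cabinet [584.1 577.8 100. ]
```

```bash
cat >> h.py <<'E'
from scipy.spatial.transform import Rotation as Ro
def plan(pos,rpy=None,R=None,n=None):
    from rig import telemetry
    s=telemetry.sense(); Rc=Ro.from_euler("xyz",s["tcp_rot"])
    Rt=R if R is not None else (Ro.from_euler("xyz",rpy) if rpy is not None else Rc)
    dp=Rc.inv().apply(np.array(pos)-s["eef_pos"]); rv=np.degrees((Rc.inv()*Rt).as_rotvec())
    print("t",s["clock"],"pos",s["eef_pos"].round(1),"rpy",s["tcp_rot"].round(3),"q",s["qpos"].round(2),"F",s["contact_force"].round(1),"op",round(s["opening"],3),"gf",s["grasp_force"])
    print("rows needed",max(np.linalg.norm(dp)/41.7,np.linalg.norm(rv)/7.16),"dp",(dp/40).round(2),"rot",(rv/6).round(2))
A=np.radians(14.5); ex=np.array([np.cos(A),np.sin(A),0]); ey=np.array([-np.sin(A),np.cos(A),0]); ez=np.array([0,0,1.])
E
python3 - <<'E'
from h import *
print(P("scene",332,157,0))
plan([508,258,200],[np.pi,0,np.radians(104.5)])
E
```

```text
[  91.3316912  -615.72259072    0.        ]
t 0.15 pos [ 183.3 -597.1  230.7] rpy [-3.141  0.     0.298] q [-1.28  0.35  1.63 -0.    1.16 -0.  ] F [-0.5 -0.5  0.5] op 1.004 gf 0.0
rows needed 21.94820134909958 dp [ 14.03 -18.05   0.79] rot [-1.000e-02 -1.000e-02 -1.457e+01]
```

play_rows --dp '[[0.64,-0.82,0],[1.27,-1.63,0],[1.91,-2.45,0],[2.54,-3.27,0],[3.18,-4.08,0]]' --rot '[[0,0,-0.66],[0,0,-1.33],[0,0,-1.99],[0,0,-2.65],[0,0,-3.31]]'

```text
clock: 0.57
eef_pos: [257.1, -402.2, 231.0]
tcp_rot: [-3.141, -0.0, 0.647]
contact_force: [1.1, -0.4, -0.1]
opening: 0.999
grasp_force: 0.0
```

play_rows --dp '[[0.88,-0.55,0],[1.75,-1.1,0],[2.63,-1.66,0],[3.5,-2.21,0],[4.38,-2.76,0]]' --rot '[[0,0,-0.66],[0,0,-1.33],[0,0,-1.99],[0,0,-2.65],[0,0,-3.31]]'

```text
clock: 0.98
eef_pos: [330.8, -208.8, 231.4]
tcp_rot: [3.141, -0.0, 0.994]
contact_force: [1.3, 0.3, 0.1]
opening: 0.999
grasp_force: 0.0
```

```bash
python3 - <<'E'
from h import *
plan([508,258,200],[np.pi,0,np.radians(104.5)])
E
```

```text
t 0.9833 pos [ 330.8 -208.8  231.4] rpy [ 3.141 -0.     0.994] q [-0.57 -0.03  2.1   0.    1.07  0.01] F [1.3 0.3 0.1] op 0.999 gf 0.0
rows needed 11.996388301066217 dp [12.2  -2.65  0.78] rot [ 0.    0.   -7.93]
```

play_rows --dp '[[1.02,-0.22,0.06],[2.03,-0.44,0.13],[3.05,-0.66,0.2],[4.07,-0.88,0.26],[5.08,-1.1,0.33]]' --rot '[[0,0,-0.66],[0,0,-1.33],[0,0,-1.99],[0,0,-2.65],[0,0,-3.31]]'

```text
clock: 1.4
eef_pos: [405.5, -14.5, 218.2]
tcp_rot: [3.141, -0.0, 1.341]
contact_force: [1.2, -0.9, -0.2]
opening: 1.0
grasp_force: 0.0
```

play_rows --dp '[[1.03,0.14,0.06],[2.06,0.27,0.13],[3.09,0.41,0.2],[4.12,0.54,0.26],[5.15,0.68,0.33]]' --rot '[[0,0,-0.66],[0,0,-1.33],[0,0,-1.99],[0,0,-2.65],[0,0,-3.31]]'

```text
clock: 1.82
eef_pos: [479.5, 179.8, 204.7]
tcp_rot: [3.142, 0.0, 1.688]
contact_force: [1.4, -0.7, 0.1]
opening: 0.998
grasp_force: 0.0
```

```bash
python3 - <<'E'
from h import *
plan([508,258,190],[np.pi,0,np.radians(104.5)])
E
```

```text
t 1.8167 pos [479.5 179.8 204.7] rpy [3.142 0.    1.688] q [ 0.36  0.21  1.9  -0.    1.04  0.24] F [ 1.4 -0.7  0.1] op 0.998 gf 0.0
rows needed 2.027046183976295 dp [1.86 0.94 0.37] rot [-0.    0.   -1.29]
```

play_rows --dp '[[0.8,0.4,0.2],[1.5,0.75,0.3],[1.86,0.94,0.37],[1.86,0.94,0.37],[1.86,0.94,0.37]]' --rot '[[0,0,-0.5],[0,0,-1.0],[0,0,-1.29],[0,0,-1.29],[0,0,-1.29]]'

```text
clock: 2.23
eef_pos: [507.8, 255.6, 189.5]
tcp_rot: [-3.14, 0.001, 1.82]
contact_force: [-0.5, -0.3, -0.3]
opening: 1.002
grasp_force: 0.0
```

```bash
python3 - <<'E'
from h import *
from rig import optics,telemetry
import cv2
s=telemetry.sense(); f=optics.grab_frame("wrist"); pickle.dump((s,f),open("w1.pkl","wb"))
plan([508,258,47],[np.pi,0,np.radians(104.5)])
cv2.imwrite("pics/w1.png",cv2.resize(f["color"][:,:,::-1],(800,600),interpolation=cv2.INTER_CUBIC))
E
```

```text
t 2.2833 pos [507.7 254.8 189.8] rpy [-3.140e+00  1.000e-03  1.819e+00] q [ 0.46  0.31  1.8  -0.    1.04  0.21] F [ 0.2  0.3 -0.4] op 1.001 gf 0.0
rows needed 3.4245970788469067 dp [0.08 0.03 3.57] rot [-0.01  0.01 -0.05]
```

View pics/w1.png

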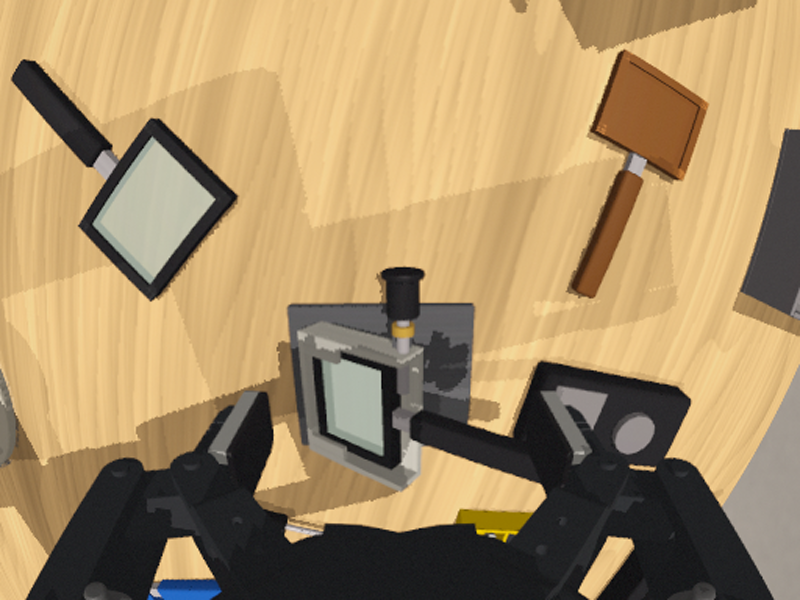

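The wrist view shows the knob clearly, with its flange at (403,272) and inner end at (404,318). The plate's near corners are at (288,304) and (474,304), the handle runs from (415,430) to (535,465), and the lens is centred at about (352,412).

```bash
cat >> h.py <<'E'
def W(sf,u,v,z):
    s,f=sf; m=np.array(f["mtx"]);u=(u*.64-m[0,2])/m[0,0];v=(v*.64-m[1,2])/m[1,1]
    r=np.hypot(u,v); c=np.array([u/r*np.sin(r),v/r*np.sin(r),np.cos(r)])
    M=np.array(f["mount"]);R=Ro.from_euler("xyz",s["tcp_rot"])
    o=R.apply(M[:3,3])+s["eef_pos"]; w=R.apply(M[:3,:3]@c)
    return o+w*(z-o[2])/w[2]
E
python3 - <<'E'
from h import *
np.set_printoptions(precision=1,suppress=True)
w=pickle.load(open("w1.pkl","rb"))
a,b=W(w,288.5,304,10),W(w,474,304,10)
print("plate",a,b,np.linalg.norm(a-b),np.degrees(np.arctan2(*(b-a)[1::-1])))
print("centre,origin from plate",(a+b)/2-62*ey,(a+b)/2-62*ey+15*ex)
# knob: top silhouettes
print("flange outer",W(w,403,269,74),W(w,383,272,66),W(w,424,272,66),"knob in",W(w,404,318,70),W(w,387,305,66),W(w,420,305,66))
# lens frame corners (upper face) local: +-35 x, +-42 y, z 6
for n,u,v,sx,sy in [("x-y+",313,346,-1,1),("x+y+",397,368,1,1),("x+y-",399,468,1,-1),("x-y-",318,449,-1,-1)]:
    z=43+6*np.cos(.611)+sx*35*np.sin(.611); print(n,W(w,u,v,z))
print("handle near end top", W(w,414,429,71+7), "mid", W(w,480,447,100+7))
E
```

```text
plate [434.5 213.7  10. ] [567.2 247.5  10. ] 136.83608465486847 14.284469098072172
centre,origin from plate [516.4 170.5  10. ] [530.9 174.3  10. ]
flange outer [506.  274.3  74. ] [495.6 267.9  66. ] [518.9 273.8  66. ] knob in [514.3 244.5  70. ] [502.7 248.6  66. ] [521.9 253.5  66. ]
x-y+ [460.5 193.5  27.8]
x+y+ [518.6 210.5  68. ]
x+y- [539.3 134.3  68. ]
x-y- [479.7 105.4  27.8]
handle near end top [538.8 175.3  78. ] mid [574.6 189.7 107. ]
```

play_rows --dp '[[0,0.05,0.9],[0,0.05,1.8],[0.01,0.05,2.7],[0.01,0.05,3.3],[0.01,0.05,3.6]]' --rot '[[0,0,0],[0,0,0],[0,0,0],[0,0,0],[0,0,0]]'

```text
clock: 2.7
eef_pos: [508.1, 254.0, 43.6]
tcp_rot: [-3.137, 0.001, 1.817]
contact_force: [-0.3, -0.9, -0.2]
opening: 1.002
grasp_force: 0.0
```

play_rows --dp '[[0,0,0],[0,0,0],[0,0,0],[0,0,0],[0,0,0]]' --rot '[[0,0,0],[0,0,0],[0,0,0],[0,0,0],[0,0,0]]' --fingers 0 --grip_force 30

```text
clock: 3.12
eef_pos: [511.1, 257.0, 47.7]
tcp_rot: [3.139, -0.001, 1.819]
contact_force: [0.1, 0.1, -0.0]
opening: 0.3
grasp_force: 0.0
```

play_rows --dp '[[0,0,0],[0,0,0],[0,0,0],[0,0,0],[0,0,0]]' --rot '[[0,0,0],[0,0,0],[0,0,0],[0,0,0],[0,0,0]]'

```text
clock: 3.53
eef_pos: [509.6, 256.6, 47.5]
tcp_rot: [-3.141, -0.0, 1.82]
contact_force: [-6.6, -1.2, 11.1]
opening: 0.226
grasp_force: 29.3
```

play_rows --dp '[[0.1,0,0],[0.25,0,0],[0.4,0,0],[0.55,0,0],[0.65,0,0]]' --rot '[[0,0,0],[0,0,0],[0,0,0],[0,0,0],[0,0,0]]'

```text
clock: 3.95
eef_pos: [503.1, 281.6, 47.5]
tcp_rot: [-3.141, 0.001, 1.82]
contact_force: [-4.7, -5.4, 11.4]
opening: 0.222
grasp_force: 29.4
```

play_rows --dp '[[0.04,0,0],[0.08,0,0],[0.12,0,0],[0.14,0,0],[0.14,0,0]]' --rot '[[0,0,0],[0,0,0],[0,0,0],[0,0,0],[0,0,0]]'

```text
clock: 4.37
eef_pos: [502.7, 282.5, 47.3]
tcp_rot: [-3.14, 0.007, 1.822]
contact_force: [4.4, -29.9, 15.5]
opening: 0.223
grasp_force: 29.6
```

```bash
python3 - <<'E'
from h import *
from rig import optics,telemetry
import cv2
s=telemetry.sense(); f=optics.grab_frame("wrist"); g=optics.grab_frame("scene");pickle.dump((s,f),open("w2.pkl","wb"))
plan([508,258,47])
a=cv2.resize(f["color"][130:280,170:370,::-1],(800,600),interpolation=cv2.INTER_CUBIC)
b=cv2.resize(g["color"][210:285,230:310,::-1],(400,375),interpolation=cv2.INTER_CUBIC)
a=cv2.resize(f["color"][150:310,190:350,::-1],(400,400),interpolation=cv2.INTER_CUBIC)
cv2.imwrite("pics/w2.png",np.hstack([a,cv2.copyMakeBorder(b,0,25,0,0,cv2.BORDER_CONSTANT)]))
E
```

```text
t 4.4667 pos [502.7 282.5  47.3] rpy [-3.14   0.006  1.822] q [ 0.51  0.51  1.87 -0.01  0.76  0.27] F [  4.2 -29.5  15.1] op 0.223 gf 29.581310749053955
rows needed 0.6021933157196202 dp [-0.63 -0.02  0.01] rot [0. 0. 0.]
```

View pics/w2.png

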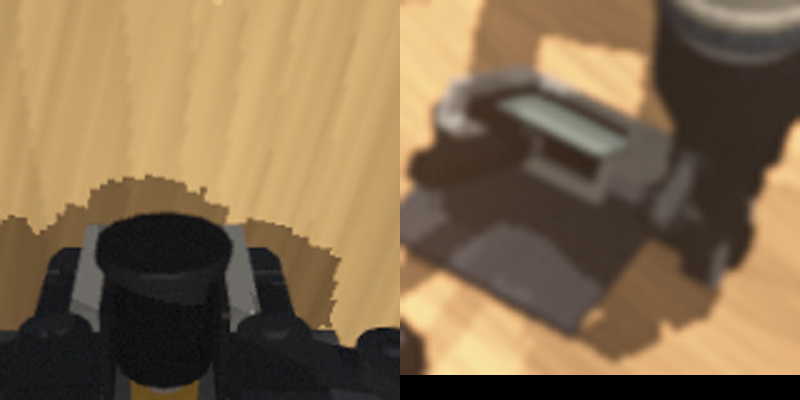

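The left half shows the knob's flange from (97,213) to (232,290) between the pads; the rod is hidden. The right half shows the gripper on the knob, which is further out than before.

```bash
python3 - <<'E'
from h import *
np.set_printoptions(precision=1,suppress=True)
w=pickle.load(open("w1.pkl","rb")); x=pickle.load(open("w2.pkl","rb"))
f=lambda u,v:((190+u/2.5)/.64,(150+v/2.5)/.64)
for n,p in [("w1 bot",W(w,403,268,53)),("w1 L",W(w,382,272,66)),("w1 R",W(w,425,272,66)),("w1 inner",W(w,404,319,66)),("w2 bot",W(x,*f(165,213),53)),("w2 L",W(x,*f(97,250),66)),("w2 R",W(x,*f(232,250),66)),("w2 inner top",W(x,*f(165,388),76))]:
    print(n,p,"along ey",p@ey,"ex",p@ex)
E
```

```text
w1 bot [507.2 270.2  53. ] along ey 134.585006113999 ex 558.7102451510749
w1 L [495.  267.7  66. ] along ey 135.2509628763198 ex 546.2562089488252
w1 R [519.5 274.   66. ] along ey 135.1732654450839 ex 571.57068065574
w1 inner [514.9 242.5  66. ] along ey 105.90063218280127 ex 559.1838297484481
w2 bot [500.  296.8  53. ] along ey 162.16771775663847 ex 558.4243200165267
w2 L [488.  292.1  66. ] along ey 160.62298454004647 ex 545.606989646707
w2 R [512.6 298.5  66. ] along ey 160.59087062251274 ex 571.0355757102728
w2 inner top [506.7 270.9  76. ] along ey 135.4072738186115 ex 558.3902482968322
```

play_rows --dp '[[0,0,0],[0,0,0],[0,0,0],[0.05,0,0],[0.1,0,0]]' --rot '[[0,0,0],[0,0,0],[0,0,0],[0,0,0],[0,0,0]]' --grip_force 80

```text
clock: 4.88
eef_pos: [502.4, 282.8, 47.3]
tcp_rot: [-3.139, 0.012, 1.824]
contact_force: [16.3, -61.6, 21.4]
opening: 0.204
grasp_force: 78.1
```

play_rows --dp '[[0,0,0],[0,0,0]]' --rot '[[0,0,0],[0,0,0]]'

```text
clock: 5.05
eef_pos: [502.5, 282.7, 47.4]
tcp_rot: [-3.139, 0.012, 1.823]
contact_force: [12.0, -51.9, 19.9]
opening: 0.206
grasp_force: 77.8
```

play_rows --dp '[[-0.1,0,0],[-0.2,0,0],[-0.2,0,0],[-0.2,0,0]]' --rot '[[0,0,0],[0,0,0],[0,0,0],[0,0,0]]' --grip_force 30

```text
clock: 5.38
eef_pos: [502.9, 282.3, 47.6]
tcp_rot: [-3.14, 0.001, 1.819]
contact_force: [-5.3, -6.2, 12.8]
opening: 0.213
grasp_force: 77.2
```

play_rows --dp '[[0,0,0],[0,0,0],[0,0,0],[0,0,0],[0,0,0]]' --rot '[[0,0,0],[0,0,0],[0,0,0],[0,0,0],[0,0,0]]' --fingers 1

```text
clock: 5.8
eef_pos: [503.4, 283.5, 46.1]
tcp_rot: [3.141, -0.0, 1.82]
contact_force: [0.9, -0.4, -1.0]
opening: 0.909
grasp_force: 0.0
```

play_rows --dp '[[0,0,-0.8],[0,0,-1.7],[0,0,-2.6],[0,0,-3.3],[0,0,-3.6]]' --rot '[[0,0,0],[0,0,0],[0,0,0],[0,0,0],[0,0,0]]'

```text
clock: 6.22
eef_pos: [505.0, 284.4, 194.3]
tcp_rot: [3.136, -0.001, 1.82]
contact_force: [0.8, 0.0, -0.2]
opening: 1.0
grasp_force: 0.0
```

play_rows --dp '[[0,0,0],[0,0,0],[0,0,0]]' --rot '[[0,0,0],[0,0,0],[0,0,0]]'

```text
clock: 6.47
eef_pos: [502.4, 282.9, 188.3]
tcp_rot: [-3.139, 0.001, 1.819]
contact_force: [0.2, -0.5, -0.1]
opening: 1.002
grasp_force: 0.0
```

```bash
python3 - <<'E'
from h import *
from rig import optics,telemetry
import cv2
s=telemetry.sense(); f=optics.grab_frame("wrist"); pickle.dump((s,f),open("w3.pkl","wb"))
plan([508,258,190])
cv2.imwrite("pics/w3.png",cv2.resize(f["color"][:,:,::-1],(800,600),interpolation=cv2.INTER_CUBIC))
E
```

```text
t 6.5167 pos [502.3 282.8 188.1] rpy [-3.139e+00  1.000e-03  1.819e+00] q [0.51 0.33 1.78 0.   1.04 0.26] F [ 0.5 -1.2 -0.2] op 0.996 gf 0.0
rows needed 0.6113144165282177 dp [-0.64 -0.01 -0.05] rot [0. 0. 0.]
```

View pics/w3.png

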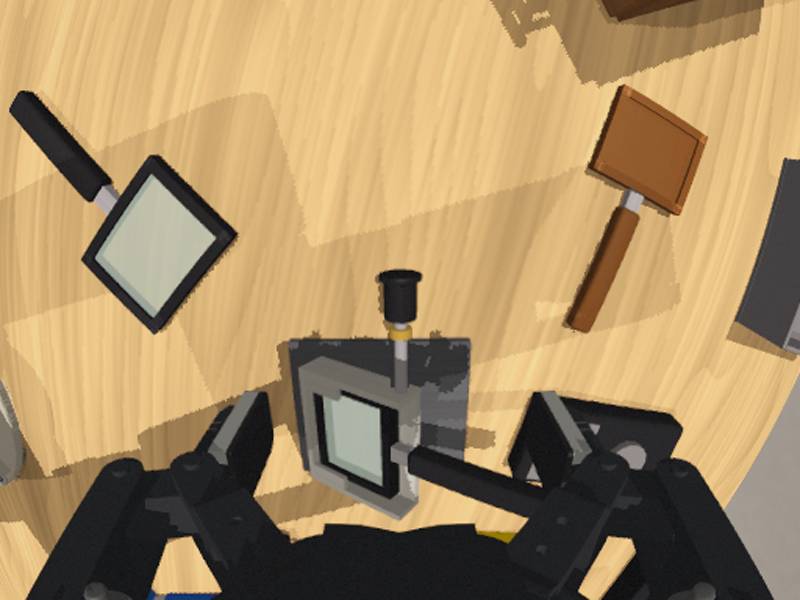

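The knob is now further out, with its flange at (401,272) and inner end at (401,322). The plate's edge is at row 339, against 304 before, and a long stretch of rod shows. The magnifier is still home in the stand.

```bash
python3 - <<'E'
from h import *
import cv2
np.set_printoptions(precision=1,suppress=True)
w=pickle.load(open("w1.pkl","rb")); x=pickle.load(open("w3.pkl","rb"))
def sub(sf,x0=395,x1=408):
    g=cv2.cvtColor(sf[1]["color"],cv2.COLOR_RGB2GRAY).astype(float)[:,int(x0*.64):int(x1*.64)].mean(1); return g
for n,q in (("w1",w),("w3",x)):
    g=sub(q); e=np.diff(g); i=165+np.argmin(e[165:185]); 
    j=165+np.argmax(e[180:215])+15; print(n,(i+1)/.64,e[i],(j+1)/.64)
    p=W(q,402,(i+1)/.64,53); k=W(q,402,(j+1)/.64,72); print("outer ey",p@ey,"inner ey",k@ey)
a,b=W(x,289,339.5,10),W(x,470,339.5,10); m=(a+b)/2; print("plate mid",m, np.linalg.norm(a-b),m@ey,m@ex)
m=(W(w,288.5,304,10)+W(w,474,304,10))/2; print(m@ey,m@ex)
for n,u,v,sx,sy in [("x-y+",314,384,-1,1),("x+y+",397,407,1,1),("x+y-",399,497,1,-1),("x-y-",320,478,-1,-1)]:
    z=43+6*np.cos(.611)+sx*35*np.sin(.611); print(n,W(x,u,v,z))
print("handle neck-end axis",W(x,413,462,78),W(x,413,462,78)@ey,W(x,413,462,78)@ex,"mid",W(x,472,480,107))
E
```

```text
w1 267.1875 -142.0 320.3125
outer ey 135.1009740490759 inner ey 107.19341377989397
w3 270.3125 -85.22222222222223 323.4375
outer ey 161.14942751484637 inner ey 133.39439250382776
plate mid [500.4 230.5  10. ] 136.653297185901 97.8824865921629 542.2217453127596
97.82345199646915 542.625846318124
x-y+ [461.1 191.2  27.8]
x+y+ [519.8 210.9  68. ]
x+y- [540.3 135.6  68. ]
x-y- [480.5 104.   27.8]
handle neck-end axis [539.4 177.2  78. ] 36.52946369243463 566.5739641105952 mid [572.1 192.6 107. ]
```

```bash
python3 - <<'E'
from h import *
for n,c in (("w1.pkl",258),("w3.pkl",257)):
    q=pickle.load(open(n,"rb")); im=q[1]["color"]
    for r in range(198,252): 
        p=W(q,(c+.5)/.64,(r+.5)/.64,70); print(r,im[r,c-1:c+2].mean(0).astype(int).tolist(),round(p@ey-35.85,1),end="; ")
    print()
E
```

```text
198 [40, 39, 40] 77.0; 199 [41, 37, 39] 76.0; 200 [40, 38, 39] 75.1; 201 [41, 38, 39] 74.1; 202 [42, 40, 41] 73.1; 203 [39, 38, 40] 72.1; 204 [50, 48, 49] 71.1; 205 [130, 123, 122] 70.1; 206 [180, 171, 170] 69.1; 207 [180, 171, 170] 68.1; 208 [173, 162, 155] 67.1; 209 [161, 137, 99] 66.1; 210 [181, 144, 58] 65.1; 211 [205, 165, 68] 64.1; 212 [205, 165, 67] 63.1; 213 [204, 165, 67] 62.1; 214 [204, 164, 67] 61.1; 215 [200, 162, 75] 60.1; 216 [186, 162, 131] 59.1; 217 [179, 171, 170] 58.0; 218 [179, 171, 170] 57.0; 219 [179, 171, 170] 56.0; 220 [179, 171, 170] 54.9; 221 [179, 171, 170] 53.9; 222 [179, 172, 170] 52.9; 223 [179, 171, 170] 51.8; 224 [179, 170, 170] 50.8; 225 [175, 167, 165] 49.7; 226 [157, 151, 146] 48.7; 227 [138, 134, 124] 47.6; 228 [139, 135, 126] 46.6; 229 [149, 144, 133] 45.5; 230 [163, 158, 147] 44.5; 231 [162, 157, 146] 43.4; 232 [138, 133, 124] 42.3; 233 [115, 111, 103] 41.3; 234 [111, 107, 101] 40.2; 235 [105, 100, 98] 39.1; 236 [104, 99, 98] 38.0; 237 [104, 97, 98] 36.9; 238 [104, 99, 99] 35.8; 239 [103, 98, 97] 34.8; 240 [104, 98, 98] 33.7; 241 [104, 99, 98] 32.
[... 877 characters left out ...]
69, 168] 80.1; 224 [176, 169, 167] 79.0; 225 [176, 168, 167] 78.0; 226 [176, 169, 167] 77.0; 227 [176, 168, 166] 75.9; 228 [176, 169, 167] 74.9; 229 [169, 162, 160] 73.8; 230 [137, 130, 129] 72.8; 231 [102, 96, 95] 71.7; 232 [103, 98, 96] 70.6; 233 [102, 97, 96] 69.6; 234 [102, 97, 96] 68.5; 235 [102, 97, 97] 67.4; 236 [102, 97, 95] 66.3; 237 [102, 97, 96] 65.3; 238 [101, 96, 95] 64.2; 239 [102, 97, 96] 63.1; 240 [102, 96, 95] 62.0; 241 [103, 98, 96] 60.9; 242 [102, 97, 96] 59.8; 243 [101, 96, 96] 58.7; 244 [102, 97, 96] 57.6; 245 [102, 97, 95] 56.5; 246 [103, 98, 97] 55.4; 247 [102, 97, 96] 54.3; 248 [102, 97, 96] 53.1; 249 [103, 97, 97] 52.0; 250 [102, 97, 96] 50.9; 251 [101, 96, 95] 49.7;
```

```bash
cat >> h.py <<'E'
t=np.radians(35); tz=np.sin(t)*ex-np.cos(t)*ez; tx=-(np.cos(t)*ex+np.sin(t)*ez)
RG=Ro.from_matrix(np.column_stack([tx,ey,tz])); HC=609*ex+35.2*ey+100*ez
E
python3 - <<'E'
from h import *
print(RG.as_matrix().round(2),RG.as_euler("xyz"),HC)
print(HC+19*tz-110*tz)
plan(HC+19*tz-110*tz,R=RG)
from rig import telemetry
s=telemetry.sense();Rc=Ro.from_euler("xyz",s["tcp_rot"])
# two-stage: yaw first, tilt later, 15 rows as 3 calls with per-call frames
tgt=HC+19*tz-110*tz; rv=(Rc.inv()*RG).as_rotvec(); p0=s["eef_pos"]
for c in range(3):
    Rs=Rc*Ro.from_rotvec(rv*c/3); d=Rs.inv().apply((tgt-p0)/15)/40
    print(c,"per row dp",d.round(3),"rot",(np.degrees(rv)/6/15).round(3))
E
```

```text
[[-0.79 -0.25  0.56]
 [-0.21  0.97  0.14]
 [-0.57  0.   -0.82]] [-3.14159265  0.61086524 -2.88851991] [580.78853685 186.56021941 100.        ]
[530.25562957 173.491521   174.54283603]
t 6.5167 pos [502.3 282.8 188.1] rpy [-3.139e+00  1.000e-03  1.819e+00] q [0.51 0.33 1.78 0.   1.04 0.26] F [ 0.5 -1.2 -0.2] op 0.996 gf 0.0
rows needed 13.332302250945602 dp [-2.82  0.01  0.34] rot [ -4.61  -4.58 -14.52]
0 per row dp [-0.188  0.     0.023] rot [-0.307 -0.305 -0.968]
1 per row dp [-0.158 -0.095  0.043] rot [-0.307 -0.305 -0.968]
2 per row dp [-0.083 -0.165  0.042] rot [-0.307 -0.305 -0.968]
```

play_rows --dp '[[-0.19,0,-0.18],[-0.38,0,-0.36],[-0.56,0,-0.54],[-0.75,0,-0.72],[-0.94,0,-0.9]]' --rot '[[-0.307,-0.305,-0.968],[-0.61,-0.61,-1.94],[-0.92,-0.92,-2.9],[-1.23,-1.22,-3.87],[-1.54,-1.53,-4.84]]'

```text
clock: 6.93
eef_pos: [512.0, 246.4, 224.5]
tcp_rot: [3.028, 0.195, 2.323]
contact_force: [-0.2, 0.0, 0.5]
opening: 0.998
grasp_force: 0.0
```

play_rows --dp '[[-0.16,-0.1,0.04],[-0.32,-0.19,0.09],[-0.47,-0.28,0.13],[-0.63,-0.38,0.17],[-0.79,-0.48,0.21]]' --rot '[[-0.307,-0.305,-0.968],[-0.61,-0.61,-1.94],[-0.92,-0.92,-2.9],[-1.23,-1.22,-3.87],[-1.54,-1.53,-4.84]]'

```text
clock: 7.35
eef_pos: [520.8, 210.0, 219.9]
tcp_rot: [3.02, 0.418, 2.83]
contact_force: [0.5, -0.4, 0.4]
opening: 1.002
grasp_force: 0.0
```

play_rows --dp '[[-0.08,-0.16,0.04],[-0.17,-0.33,0.08],[-0.25,-0.5,0.13],[-0.33,-0.66,0.17],[-0.41,-0.82,0.21]]' --rot '[[-0.307,-0.305,-0.968],[-0.61,-0.61,-1.94],[-0.92,-0.92,-2.9],[-1.23,-1.22,-3.87],[-1.54,-1.53,-4.84]]'

```text
clock: 7.77
eef_pos: [528.8, 175.4, 214.9]
tcp_rot: [3.132, 0.604, -2.915]
contact_force: [0.2, 0.4, 0.1]
opening: 1.002
grasp_force: 0.0
```

```bash
python3 - <<'E'
from h import *
plan(HC+19*tz-100*tz,R=RG)
E
```

```text
t 7.7667 pos [528.8 175.4 214.9] rpy [ 3.132  0.604 -2.915] q [ 0.36  0.04  2.23 -0.24  0.27 -1.23] F [0.2 0.4 0.1] op 1.002 gf 0.0
rows needed 1.1762944227312582 dp [ 0.55 -0.06  1.09] rot [-0.06 -0.07 -0.21]
```

play_rows --dp '[[0.2,-0.02,0.4],[0.4,-0.04,0.8],[0.55,-0.06,1.09],[0.55,-0.06,1.09],[0.55,-0.06,1.09]]' --rot '[[-0.02,-0.02,-0.07],[-0.04,-0.05,-0.14],[-0.06,-0.07,-0.21],[-0.06,-0.07,-0.21],[-0.06,-0.07,-0.21]]'

```text
clock: 8.18
eef_pos: [536.0, 175.6, 166.6]
tcp_rot: [3.138, 0.608, -2.895]
contact_force: [-0.4, 0.5, 0.2]
opening: 1.005
grasp_force: 0.0
```

```bash
python3 - <<'E'
from h import *
from rig import optics,telemetry
import cv2
s=telemetry.sense(); f=optics.grab_frame("wrist"); pickle.dump((s,f),open("w4.pkl","wb"))
plan(HC+19*tz,R=RG)
cv2.imwrite("pics/w4.png",cv2.resize(f["color"][:,:,::-1],(800,600),interpolation=cv2.INTER_CUBIC))
E
```

```text
t 8.2333 pos [536.6 176.  167.8] rpy [ 3.138  0.61  -2.896] q [ 0.35  0.15  2.27 -0.42  0.13 -1.07] F [0.6 0.2 0.3] op 0.995 gf 0.0
rows needed 2.4125824522732433 dp [ 0.04 -0.02  2.51] rot [-0.   -0.01 -0.06]
```

View pics/w4.png

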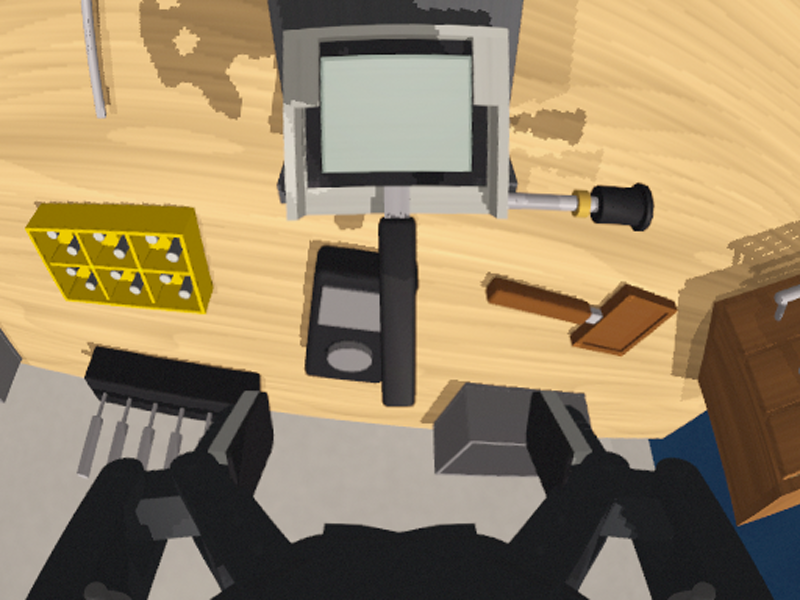

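The wrist view is now square on the handle. It runs from (398,220) to (398,405), the fingers are centred at column 400, and the bolt's pin is clear of the pocket.

```bash
cat >> h.py <<'E'
def Wt(sf,u,v,d):
    "pixel (800 scale) -> tool coords on plane tool z=d"
    s,f=sf; m=np.array(f["mtx"]);u=(u*.64-m[0,2])/m[0,0];v=(v*.64-m[1,2])/m[1,1]
    r=np.hypot(u,v); c=np.array([u/r*np.sin(r),v/r*np.sin(r),np.cos(r)])
    M=np.array(f["mount"]);o=M[:3,3]; w=M[:3,:3]@c
    return o+w*(d-o[2])/w[2]
E
python3 - <<'E'
from h import *
np.set_printoptions(precision=1,suppress=True)
q=pickle.load(open("w4.pkl","rb"))
for d in (63,73,83):
    a,b=Wt(q,398,222,d),Wt(q,398,405,d)
    l,r=Wt(q,380,300,d),Wt(q,416,300,d)
    L=[Wt(q,*p,d+2) for p in ((321,57),(472,57),(473,173),(322,173))]
    print(d,"near",a,"free",b,"len",a[0]-b[0],"mid",(a+b)/2,"w",r[1]-l[1],"lens ctr",sum(L)/4, "yw",L[1][1]-L[0][1],"frame y",Wt(q,487,130,d+2)-Wt(q,307,130,d+2))
E
```

```text
63 near [52.1 -0.5 63. ] free [-39.5  -0.5  63. ] len 91.63785514577874 mid [ 6.3 -0.5 63. ] w 16.63064782734583 lens ctr [100.9  -1.   65. ] yw 66.33565690737235 frame y [-0.  79.4  0. ]
73 near [50.8 -0.5 73. ] free [-45.3  -0.5  73. ] len 96.10532505161797 mid [ 2.8 -0.5 73. ] w 17.441414497572723 lens ctr [102.  -1.  75.] yw 69.5383828344653 frame y [-0.  83.3  0. ]
83 near [49.5 -0.5 83. ] free [-51.   -0.5  83. ] len 100.57279495745719 mid [-0.7 -0.5 83. ] w 18.252181167799627 lens ctr [103.   -1.1  85. ] yw 72.74110876155825 frame y [-0.  87.1  0. ]
```

```bash
python3 - <<'E'
from h import *
q=pickle.load(open("w4.pkl","rb"))[0]
R=Ro.from_euler("xyz",q["tcp_rot"]); hc=R.apply([1.5,-.5,84])+q["eef_pos"]
print("hc",hc,hc@ex,hc@ey)
t=np.radians(18); z=np.sin(t)*ex-np.cos(t)*ez; x=-(np.cos(t)*ex+np.sin(t)*ez)
R2=Ro.from_matrix(np.column_stack([x,ey,z]))
plan(hc+19*z-70*z,R=R2); plan(hc+19*z,R=R2)
E
```

```text
hc [581.37514632 186.84375256  96.85779819] 609.6389156098429 35.327626666280054
t 8.2333 pos [536.6 176.  167.8] rpy [ 3.138  0.61  -2.896] q [ 0.35  0.15  2.27 -0.42  0.13 -1.07] F [0.6 0.2 0.3] op 0.995 gf 0.0
rows needed 2.3702325193342197 dp [-0.3  -0.02  0.89] rot [ 0.01  2.83 -0.06]
t 8.2333 pos [536.6 176.  167.8] rpy [ 3.138  0.61  -2.896] q [ 0.35  0.15  2.27 -0.42  0.13 -1.07] F [0.6 0.2 0.3] op 0.995 gf 0.0
rows needed 2.471264283890074 dp [ 0.21 -0.02  2.57] rot [ 0.01  2.83 -0.06]
```

play_rows --dp '[[-0.1,0,0.2],[-0.2,-0.01,0.4],[-0.3,-0.02,0.7],[-0.3,-0.02,0.85],[-0.3,-0.02,0.85]]' --rot '[[0,0.8,-0.02],[0,1.6,-0.04],[0,2.4,-0.06],[0,2.83,-0.06],[0,2.83,-0.06]]'

```text
clock: 8.65
eef_pos: [568.7, 184.1, 149.2]
tcp_rot: [3.14, 0.318, -2.888]
contact_force: [-1.1, 0.1, 0.4]
opening: 0.997
grasp_force: 0.0
```

```bash
cat >> h.py <<'E'
HC=np.array([581.2,186.8,98.5])
t=np.radians(18); z2=np.sin(t)*ex-np.cos(t)*ez; x2=-(np.cos(t)*ex+np.sin(t)*ez)
R2=Ro.from_matrix(np.column_stack([x2,ey,z2]))
E
python3 -c "
from h import *
plan(HC+19*z2,R=R2)"
```

```text
t 8.65 pos [568.7 184.1 149.2] rpy [ 3.14   0.318 -2.888] q [ 0.32  0.27  2.01 -0.04  0.55 -1.47] F [-1.1  0.1  0.4] op 0.997 gf 0.0
rows needed 1.7076318484714592 dp [ 0.09 -0.02  1.78] rot [0.02 0.03 0.01]
```

Good joint margin now. Descend and grip.

play_rows --dp '[[0.03,0,0.6],[0.06,-0.01,1.2],[0.08,-0.02,1.6],[0.08,-0.02,1.75],[0.08,-0.02,1.75]]' --rot '[[0,0,0],[0,0,0],[0,0,0],[0,0,0],[0,0,0]]'

```text
clock: 9.07
eef_pos: [582.9, 186.5, 79.2]
tcp_rot: [3.141, 0.314, -2.888]
contact_force: [-0.3, 0.7, -0.4]
opening: 1.0
grasp_force: 0.0
```

play_rows --dp '[[0,0,0],[0,0,0],[0,0,0],[0,0,0],[0,0,0]]' --rot '[[0,0,0],[0,0,0],[0,0,0],[0,0,0],[0,0,0]]' --fingers 0 --grip_force 60

```text
clock: 9.48
eef_pos: [584.3, 186.7, 81.0]
tcp_rot: [3.141, 0.317, -2.888]
contact_force: [0.4, 0.1, 0.5]
opening: 0.298
grasp_force: 0.0
```

play_rows --dp '[[0,0,0],[0,0,0],[0,0,0],[0,0,0],[0,0,0]]' --rot '[[0,0,0],[0,0,0],[0,0,0],[0,0,0],[0,0,0]]'

```text
clock: 9.9
eef_pos: [584.5, 186.8, 80.6]
tcp_rot: [3.141, 0.317, -2.888]
contact_force: [-0.7, -0.2, 5.3]
opening: 0.197
grasp_force: 61.2
```

```bash
python3 -c "
from h import *
plan(HC+19*z2,R=R2)
t=np.radians(35);u=np.cos(t)*ex+np.sin(t)*ez
print(R2.inv().apply(u), R2.inv().apply(ez))"
```

```text
t 9.9 pos [584.5 186.8  80.6] rpy [ 3.141  0.317 -2.888] q [ 0.32  0.41  2.01 -0.05  0.41 -1.47] F [-0.7 -0.2  5.3] op 0.197 gf 61.17622375488281
rows needed 0.06828718848064388 dp [-0.06  0.02  0.02] rot [0.01 0.03 0.01]
[-9.56304756e-01 -4.82946981e-17 -2.92371705e-01] [-3.09016994e-01 -6.93889390e-18 -9.51056516e-01]
```

play_rows --dp '[[-0.1,0,-0.03],[-0.24,0,-0.073],[-0.38,0,-0.117],[-0.52,0,-0.16],[-0.67,0,-0.205]]' --rot '[[0,0,0],[0,0,0],[0,0,0],[0,0,0],[0,0,0]]'

```text
clock: 10.32
eef_pos: [606.4, 192.3, 96.4]
tcp_rot: [3.141, 0.315, -2.888]
contact_force: [-3.4, -0.5, 0.5]
opening: 0.201
grasp_force: 60.7
```

play_rows --dp '[[-0.14,0,-0.044],[-0.29,0,-0.088],[-0.43,0,-0.13],[-0.53,0,-0.162],[-0.57,0,-0.174]]' --rot '[[0,0,0],[0,0,0],[0,0,0],[0,0,0],[0,0,0]]'

```text
clock: 10.73
eef_pos: [626.1, 197.6, 110.7]
tcp_rot: [3.141, 0.317, -2.888]
contact_force: [-2.0, -0.5, -0.2]
opening: 0.199
grasp_force: 60.7
```

play_rows --dp '[[-0.3,0,-0.1],[-0.7,0,-0.22],[-1.1,0,-0.36],[-1.5,0,-0.5],[-1.8,0,-0.6]]' --rot '[[0,0,0],[0,0,0],[0,0,0],[0,0,0],[0,0,0]]'

```text
clock: 11.15
eef_pos: [686.2, 213.2, 156.7]
tcp_rot: [3.141, 0.319, -2.888]
contact_force: [-0.1, -0.1, -0.4]
opening: 0.202
grasp_force: 60.5
```

```bash
python3 - <<'E'
from h import *
from rig import optics,telemetry
import cv2
s=telemetry.sense(); f=optics.grab_frame("wrist"); pickle.dump((s,f),open("w5.pkl","wb"))
plan(s["eef_pos"]+[0,0,100])
cv2.imwrite("pics/w5.png",cv2.resize(f["color"][:,:,::-1],(800,600),interpolation=cv2.INTER_CUBIC))
E
```

```text
t 11.2 pos [688.5 213.8 158.6] rpy [ 3.141  0.323 -2.888] q [ 0.31  0.43  1.74 -0.03  0.65 -1.5 ] F [2.4 0.4 1. ] op 0.198 gf 60.52651405334473
rows needed 2.352323518434226 dp [-0.72  0.   -2.34] rot [0. 0. 0.]
```

View pics/w5.png

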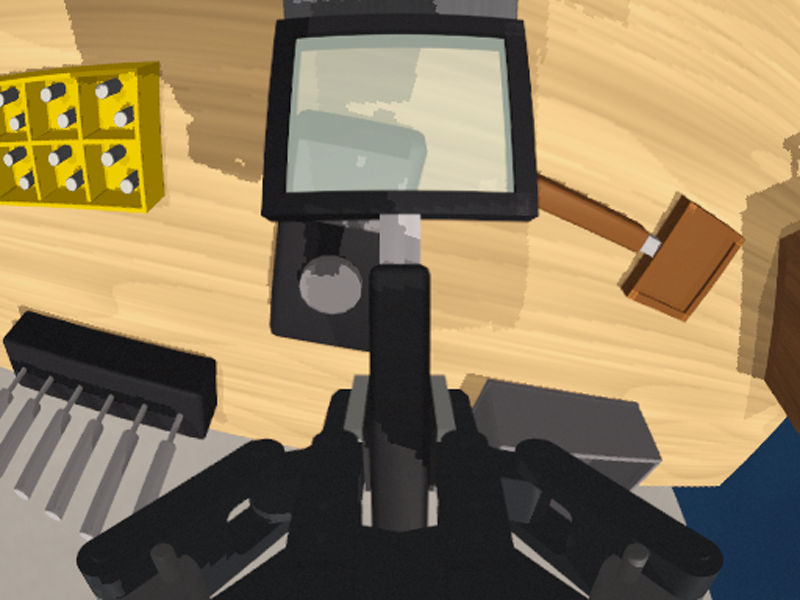

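The magnifier is out and held, clear of everything. The frame's corners are at (275,20), (524,20), (537,217) and (263,217), and the handle is centred at column 400.

```bash
cat >> h.py <<'E'
def proj(f,X):
    m=np.array(f["mtx"]);M=np.array(f["mount"]); c=(X-M[:3,3])@M[:3,:3]
    th=np.arctan2(np.hypot(c[:,0],c[:,1]),c[:,2]); h=np.hypot(c[:,0],c[:,1])
    return np.column_stack([m[0,2]+m[0,0]*th*c[:,0]/h,m[1,2]+m[1,1]*th*c[:,1]/h])/.64
E
python3 - <<'E'
from h import *
from scipy.optimize import least_squares
np.set_printoptions(precision=2,suppress=True)
q=pickle.load(open("w5.pkl","rb"));f=q[1]
px=np.array([[275,20],[524,20],[537,217],[263,217],[371,267],[430,267]],float)
# lens frame: x to handle, y across, z up(normal). tool nominal: x->-x, y->y, z->-z
loc=np.array([[-35,-42,6],[-35,42,6],[35,42,-6],[35,-42,-6],[50,-9,8],[50,9,8]],float)
B=np.diag([-1,1,-1.])
def pts(p): return Ro.from_euler("yz",p[:2]).apply(loc@B)+p[2:]
r=least_squares(lambda p:np.r_[(proj(f,pts(p))-px).ravel(),(np.degrees(p[0])-(17))*1.,(p[2]-95.6)*1,(p[4]-10)*1],[np.radians(17),0,95.6,0,10])
print("tilt,yaw deg",np.degrees(r.x[:2]),"lens tool",r.x[2:],"res",r.fun.round(1))
r0=least_squares(lambda p:(proj(f,pts(p))-px).ravel(),r.x); print(np.degrees(r0.x[:2]),r0.x[2:],r0.fun.round(1))
print(proj(f,pts([np.radians(17),0,95.6,0,10]))-px, proj(f,pts([np.radians(-17),0,95.6,0,10]))-px)
E
```

```text
tilt,yaw deg [-3.44 -0.14] lens tool [95.01  0.26 10.48] res [ -5.1  -5.7   5.5  -6.1 -15.3   2.8  15.5   3.2   0.5   1.6  -1.    1.5
 -20.4  -0.6   0.5]
[-20.04  -0.13] [95.63  0.25  5.71] [-0.8 -1.9  1.2 -2.2 -3.2  5.8  3.4  6.2 -3.8 -3.8  3.4 -3.9]
[[-16.76  -8.72]
 [ 16.14  -8.64]
 [-23.64 -12.13]
 [ 21.94 -12.26]
 [  2.36  -9.43]
 [ -5.18  -9.4 ]] [[ 0.54 -0.84]
 [-1.09 -0.76]
 [-9.38  4.52]
 [ 7.6   4.37]
 [-3.4  -4.57]
 [ 0.44 -4.53]]
```

```bash
cat >> h.py <<'E'
LT=np.array([95.6,.2,9.]); TILT=-17.5
def final(lens,phi,LT=None,tilt=None):
    LT=globals()["LT"] if LT is None else LT; tilt=TILT if tilt is None else tilt
    Q=Ro.from_euler("y",tilt,degrees=True)*Ro.from_matrix(np.diag([-1,1,-1.])) # lens->tool
    R=Ro.from_euler("z",phi,degrees=True)*Q.inv()
    return np.array(lens)-R.apply(LT),R
E
python3 - <<'E'
from h import *
from rig import telemetry
p,R=final([545.5,-215.5,170],-15.5); print(p,R.as_euler("xyz")); plan(p,R=R)
s=telemetry.sense();Rc=Ro.from_euler("xyz",s["tcp_rot"]);p0=s["eef_pos"]
rv=(Rc.inv()*R).as_rotvec(); N=15; mid=np.array([0,0,60.])
for c in range(3):
    Rs=Rc*Ro.from_rotvec(rv*c/3); d=Rs.inv().apply((p-p0)/N)/40
    print(c,"dp/row",d.round(3),"rot/row",(np.degrees(rv)/6/N).round(3),"up40",Rs.inv().apply([0,0,1]).round(2))
E
```

```text
[ 635.9138104  -240.78151719  149.83597812] [-3.14159265 -0.30543262  2.87106662]
t 11.2 pos [688.5 213.8 158.6] rpy [ 3.141  0.323 -2.888] q [ 0.31  0.43  1.74 -0.03  0.65 -1.5 ] F [2.4 0.4 1. ] op 0.198 gf 60.52651405334473
rows needed 10.976562107581174 dp [  3.98 -10.67  -1.11] rot [0.05 5.86 5.09]
0 dp/row [ 0.266 -0.711 -0.074] rot/row [0.003 0.39  0.339] up40 [-0.32  0.   -0.95]
1 dp/row [ 0.146 -0.748 -0.03 ] rot/row [0.003 0.39  0.339] up40 [-0.11  0.04 -0.99]
2 dp/row [ 0.015 -0.763 -0.012] rot/row [0.003 0.39  0.339] up40 [ 0.1   0.04 -0.99]
```

play_rows --dp '[[0.15,-0.4,-0.1],[0.4,-1.1,-0.2],[0.7,-1.9,-0.3],[1.0,-2.7,-0.35],[1.33,-3.56,-0.37]]' --rot '[[0,0.3,0.2],[0,0.7,0.6],[0,1.15,1.0],[0,1.55,1.35],[0,1.95,1.7]]'

```text
clock: 11.62
eef_pos: [666.6, 60.1, 153.0]
tcp_rot: [3.103, 0.108, -3.066]
contact_force: [1.2, -0.0, -2.3]
opening: 0.203
grasp_force: 60.5
```

play_rows --dp '[[0.15,-0.75,-0.03],[0.29,-1.5,-0.06],[0.44,-2.24,-0.09],[0.58,-2.99,-0.12],[0.73,-3.74,-0.15]]' --rot '[[0,0.39,0.34],[0,0.78,0.68],[0,1.17,1.02],[0,1.56,1.36],[0,1.95,1.7]]'

```text
clock: 12.03
eef_pos: [648.8, -92.1, 149.6]
tcp_rot: [3.103, -0.104, 3.046]
contact_force: [0.0, 0.7, -1.7]
opening: 0.201
grasp_force: 60.5
```

play_rows --dp '[[0.02,-0.76,-0.01],[0.03,-1.5,-0.02],[0.05,-2.2,-0.04],[0.06,-2.8,-0.05],[0.07,-3.2,-0.06]]' --rot '[[0,0.39,0.34],[0,0.78,0.68],[0,1.17,1.02],[0,1.56,1.36],[0,1.95,1.7]]'

```text
clock: 12.45
eef_pos: [633.6, -220.4, 147.1]
tcp_rot: [3.141, -0.312, 2.867]
contact_force: [-0.3, 0.9, -1.2]
opening: 0.198
grasp_force: 60.5
```

```bash
python3 - <<'E'
from h import *
p,R=final([545.5,-215.5,150],-15.5); plan(p,R=R)
E
```

```text
t 12.45 pos [ 633.6 -220.4  147.1] rpy [ 3.141 -0.312  2.867] q [-0.33  0.67  1.34 -0.02  1.44 -1.62] F [-0.3  0.9 -1.2] op 0.198 gf 60.49270033836365
rows needed 0.6418045618569812 dp [-0.32 -0.47  0.35] rot [ 0.02 -0.07 -0.04]
```

play_rows --dp '[[-0.1,-0.2,0.1],[-0.22,-0.35,0.22],[-0.32,-0.47,0.35],[-0.32,-0.47,0.35],[-0.32,-0.47,0.35]]' --rot '[[0,0,0],[0,-0.04,-0.02],[0,-0.07,-0.04],[0,-0.07,-0.04],[0,-0.07,-0.04]]'

```text
clock: 12.87
eef_pos: [636.1, -237.0, 129.7]
tcp_rot: [3.138, -0.305, 2.876]
contact_force: [-0.2, -1.0, -0.3]
opening: 0.196
grasp_force: 60.5
```

```bash
python3 - <<'E'
from h import *
from rig import optics,telemetry
import cv2
s=telemetry.sense(); f=optics.grab_frame("wrist"); pickle.dump((s,f),open("w6.pkl","wb"))
g=optics.grab_frame("top"); h=optics.grab_frame("scene"); pickle.dump((g,h),open("g6.pkl","wb"))
p,R=final([545.5,-215.5,120],-15.5); plan(p,R=R)
a=cv2.resize(f["color"][:,:,::-1],(800,600),interpolation=cv2.INTER_CUBIC)[0:300,150:650]
b=cv2.resize(g["color"][110:210,330:430,::-1],(300,300),interpolation=cv2.INTER_CUBIC)
c=cv2.resize(h["color"][110:235,100:300,::-1],(480,300),interpolation=cv2.INTER_CUBIC)
top=np.hstack([a,b]); bot=np.hstack([c,np.zeros((300,320,3),np.uint8)])
cv2.imwrite("pics/w6.png",np.vstack([top,bot]))
E
```

```text
t 13.0167 pos [ 636.7 -237.1  130.8] rpy [ 3.138 -0.304  2.876] q [-0.35  0.7   1.33 -0.02  1.41 -1.65] F [ 0.2  0.  -0.9] op 0.2 gf 60.532071590423584
rows needed 0.7469499827942716 dp [-0.24 -0.1   0.74] rot [0.02 0.02 0.05]
```

View pics/w6.png

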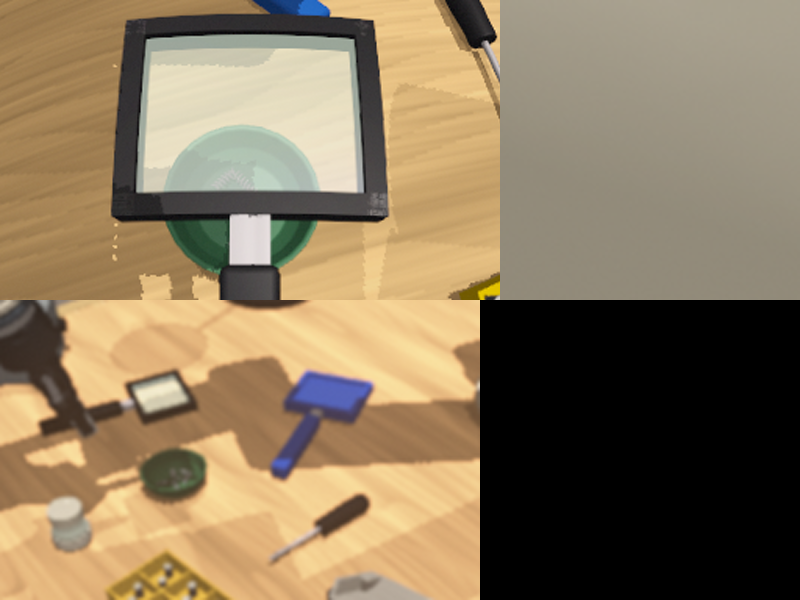

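The wrist part shows the frame at (277,22)–(538,216) in full-image pixels, unchanged since the draw. The dish rim is below it, spanning x 315–469 and y 125–275. The scene part shows the lens level above and behind the dish, with dish, jar and driver undisturbed.

```bash
python3 - <<'E'
from h import *
from scipy.optimize import least_squares
np.set_printoptions(precision=2,suppress=True)
q=pickle.load(open("w6.pkl","rb"));s,f=q; R=Ro.from_euler("xyz",s["tcp_rot"])
B=np.diag([-1,1,-1.])
for zz,row in ((6,214),(-6,220)):
    px=np.array([[277,21],[523,20],[537,row],[262,row],[371,267],[430,267]],float)
    loc=np.array([[-35,-42,6],[-35,42,6],[35,42,zz],[35,-42,zz],[50,-9,8],[50,9,8]],float)
    pts=lambda p:Ro.from_euler("yz",p[:2]).apply(loc@B)+p[2:]
    r=least_squares(lambda p:(proj(f,pts(p))-px).ravel(),[-.3,0,95.6,0,10])
    print("tilt,yaw",np.degrees(r.x[:2]),"lens tool",r.x[2:],"world",R.apply(r.x[2:])+s["eef_pos"],"res",r.fun.round(1))
print("nominal lens",R.apply(LT)+s["eef_pos"])
th=np.linspace(0,2*np.pi,72)
def dish(c): 
    X=np.column_stack([c[0]+46*np.cos(th),c[1]+46*np.sin(th),np.full(72,30.)]); p=proj(f,R.inv().apply(X-s["eef_pos"]))
    return np.r_[p.min(0),p.max(0)]
r=least_squares(lambda c:dish(c)-[315,124,469,276],[545,-215]); print("dish wrist",r.x,r.fun)
g,h=pickle.load(open("g6.pkl","rb"))
d["scene"]=h
for z in (145,150,155): print(z,ray("scene",100+161/2.4,110+97/2.4,z))
print("dish scene",ray("scene",100+173/2.4,110+168/2.4,30), "vs initial", P("scene",270,281,30))
E
```

```text
tilt,yaw [-15.97  -0.07] lens tool [95.05  0.57 10.55] world [ 545.69 -211.81  148.2 ] res [-0.8 -0.5  0.3  0.4  0.7  2.9  0.4  3.1 -1.8 -2.8  1.2 -2.8]
tilt,yaw [-21.01  -0.06] lens tool [95.17  0.57  5.2 ] world [ 547.12 -212.22  153.34] res [-2.5 -1.4  2.  -0.5 -2.6  4.2  3.7  4.4 -4.1 -3.1  3.6 -3.2]
nominal lens [ 545.53 -212.16  149.85]
dish wrist [ 545.56 -215.95] [-3.18 -1.69  3.15  1.3 ]
145 [ 545.21 -215.02  145.  ]
150 [ 548.42 -208.23  150.  ]
155 [ 551.64 -201.44  155.  ]
dish scene [ 547.45 -215.7    30.  ] vs initial [ 545.28 -214.86   30.  ]
```

```bash
sed -i 's/^LT=.*/LT=np.array([95.3,.3,10.]); TILT=-17/' h.py; python3 - <<'E'
from h import *
p,R=final([545.9,-215.8,120],-15.5); plan(p,R=R)
E
```

```text
t 13.0167 pos [ 636.7 -237.1  130.8] rpy [ 3.138 -0.304  2.876] q [-0.35  0.7   1.33 -0.02  1.41 -1.65] F [ 0.2  0.  -0.9] op 0.2 gf 60.532071590423584
rows needed 0.7037680116603879 dp [-0.24 -0.1   0.69] rot [ 0.02 -0.07  0.05]
```

play_rows --dp '[[-0.06,-0.03,0.2],[-0.14,-0.06,0.4],[-0.2,-0.09,0.6],[-0.24,-0.1,0.69],[-0.24,-0.1,0.69]]' --rot '[[0,0,0],[0,-0.03,0.03],[0.02,-0.07,0.05],[0.02,-0.07,0.05],[0.02,-0.07,0.05]]'

```text
clock: 13.43
eef_pos: [635.3, -241.7, 99.2]
tcp_rot: [-3.141, -0.3, 2.869]
contact_force: [0.0, 0.1, -1.9]
opening: 0.2
grasp_force: 60.5
```

play_rows --dp '[[0,0,0],[0,0,0],[0,0,0],[0,0,0],[0,0,0]]' --rot '[[0,0,0],[0,0,0],[0,0,0],[0,0,0],[0,0,0]]'

```text
clock: 13.85
eef_pos: [636.5, -242.0, 101.3]
tcp_rot: [-3.141, -0.297, 2.869]
contact_force: [0.0, 0.2, -1.2]
opening: 0.196
grasp_force: 60.5
```

```bash
python3 - <<'E'
from h import *
from rig import optics,telemetry
import cv2
s=telemetry.sense(); f=optics.grab_frame("wrist"); h=optics.grab_frame("scene"); pickle.dump((s,f,h),open("w7.pkl","wb"))
p,R=final([545.9,-215.8,120],-15.5); plan(p,R=R)
print("lens",Ro.from_euler("xyz",s["tcp_rot"]).apply(LT)+s["eef_pos"])
a=cv2.resize(f["color"][:,:,::-1],(800,600),interpolation=cv2.INTER_CUBIC)[0:300,200:600]
c=cv2.resize(h["color"][130:205,130:230,::-1],(400,300),interpolation=cv2.INTER_CUBIC)
e=cv2.resize(h["color"][200:290,210:330,::-1],(400,300),interpolation=cv2.INTER_CUBIC)
cv2.imwrite("pics/w7.png",np.vstack([np.hstack([a,c]),np.hstack([e,0*e])]))
E
```

```text
t 13.95 pos [ 636.4 -242.   101.2] rpy [-3.141 -0.297  2.869] q [-0.35  0.72  1.35 -0.02  1.36 -1.64] F [-0.7  0.9 -1.8] op 0.199 gf 60.54744601249695
rows needed 0.021576099023294708 dp [ 0.01  0.02 -0.01] rot [-0.   -0.   -0.01]
lens [ 545.96511808 -216.47696142  119.6331674 ]
```

View pics/w7.png

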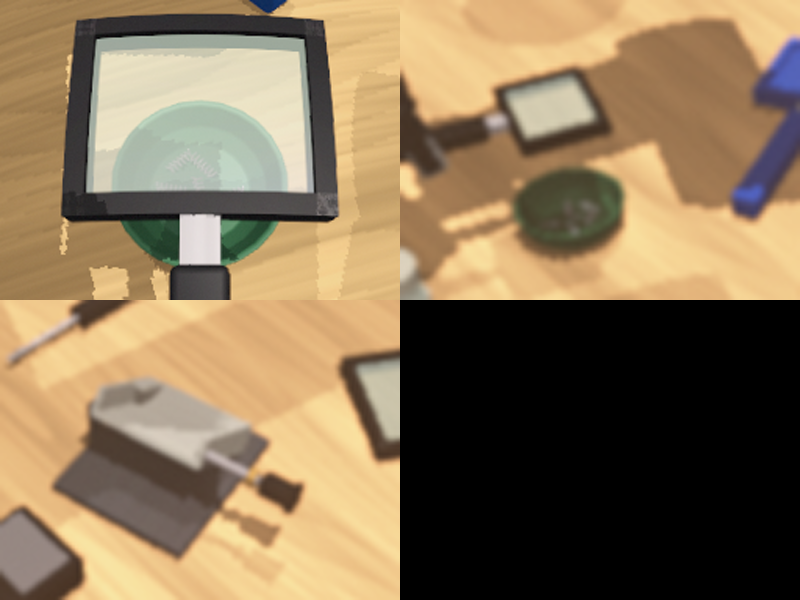

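The lens sits level with the dish in the same relation as planned (scene crop: lens (553,110), dish rim centre (569,203)). The empty stand still has its knob pulled out. One numeric cross-check, then hand in.

```bash
python3 - <<'E'
from h import *
from rig import r
s,f,h=pickle.load(open("w7.pkl","rb")); d["scene"]=h
l=ray("scene",130+153/4,130+110/4,120); q=ray("scene",130+169/4,130+203/4,30); print(l,q)
if np.linalg.norm((l-q)[:2])<9: print(r.sign_off())
E
```

```text
[ 546.52078915 -213.69288408  120.        ] [ 549.09876206 -212.05533495   30.        ]
the job is handed in; nothing more can be done
None
```

The job is handed in: I pulled the knob to a hard stop and left it out, then drew the magnifier and held it level over the green dish, lens centre about 120 mm up and within a few mm of the dish's centre. The bolt moved about 27 mm by measurement, not the stated 30 mm, but held solid against about 60 N.

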